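# Find the concealed catch of a chest

### The arm

A 6-joint arm with a two-finger parallel gripper is mounted at the origin on a cart in front of the work surface, level with it; the furniture and walls round the work are solid. World frame = base frame: x ahead of the robot, y to its left, z up, the work surface at z = 0. Lengths are in m, angles in degrees, forces in N, time in s.
With the tool pointing down it reaches from about 0.375 to 0.9 m from the base axis. Payload 3.1 kg.
Tool frame: the origin (TCP) lies midway between the tips of the shut fingers; the grasp point (between the pads) lies bot.pinch_z behind it (bot.pinch_z is the distance from the TCP to the grasp point, in m); z points along the fingers, y is the direction in which the jaws open and shut (so a half turn about z gives the same grasp; the last joint's range is limited). The gripper opens to 87 mm and grips with 3 to 60 N. Pads are 19 mm wide; open, the fingers measure 117 mm over their backs; the gripper's body (75 mm by 190 mm) begins 51 mm behind the grasp point.
Start: joints at [54.803, 30.224, 82.088, -0, 67.689, -10.227], TCP at [0.264, 0.567, 0.223] pointing down, gripper open.
Joint ranges: [-176.69, 176.69], [-43.24, 126.21], [12.49, 139.97], [-82, 262], [0, 151.66], [-163.58, 163.58]. Speed limits (degrees/s): [159.86, 159.86, 180, 180, 180, 180].

### API

Orientations are given as a 3x3 rotation matrix whose columns are the frame's x, y, z axes.
In Python, from rig import bot gives the robot as it stands.
- The arm moves only by the tool apply_moves, never from a script. Its argument "motion" is text: rows parted by semicolons, each of 7 numbers parted by spaces: the shift along the tool's x, y, z in m, then the turn, a rotation vector about the tool's x, y, z in degrees, then the finger opening in m, from 0 to 0.087. A call has exactly 8 rows; each row is the pose to reach, as a shift and turn from the pose commanded when the call began, along the tool's axes at that moment; what a row does not reach only later rows make up. A row lasts 1/8 s, in which the tool goes at most 62.5 mm and 10.7 degrees, less where a joint would pass 70% of its speed; a pose out of reach is approached as far as the arm can. A call with a gripper value outside its range is refused whole. The fingers move at their own pace and stop on an object; the grip force is fixed at half the most. Time passes only in rows, so rows that repeat a pose let the fingers close, or fill a call up. It gives the time, the measured TCP pose, the force and the opening at its end, in the units of the state.
- bot.read_state(): the state, without advancing time (a new reading comes with each control period).
- bot.capture(name): name is "side" or "top" or "wrist"; returns the picture (480x640x3 uint8, red, green, blue); there is no depth.
- bot.get_calibration(name): a dict with "fx", "fy", "cx", "cy" (pixels), "rvec" (rotation vector, rad) and "tvec" (3), from world to camera coordinates, as OpenCV has them. Camera axes: x right, y down, z forward; pixel columns grow to the right and rows downward; lengths in m; the calibration is good to about 2 mm. A picture is of the moment at which its call begins: read the wrist's pose just before it. get_calibration takes no time and is no camera call; for the wrist camera it gives the pose at the moment of the call.
- bot.hand_in(): hands the job in, once; it reports no verdict.
Trained networks look in the newest picture that a camera, given by its name, has taken for a name from the list of things; names that differ only in an ending like _2 or _b are one class to them, and where a whole thing is asked for, a point or a joint stands for the part that bears it (a point fixed in the world has none). Each returns a list of dicts, best first, with "p" (0 to 1); they miss things now and then, are a little off and sometimes report something else, mostly with a low value. They report only what shows in the picture. A call takes as long as a camera call.
- bot.find_in(name, camera): "point" ([x, y, z] in m, in world coordinates, good to about 4 mm: the middle of the surface that is visible of it).
The state is a dict: "time_s": time; "joint_positions": joint angles; "qvel": joint speeds; "tau": joint torques, N m; "position": TCP position; "tcp_rot": TCP orientation; "force": force on the tool from outside, world axes, zero at the start; "moment": the same for the moment, N m; "opening": opening from 0.0 (shut) to 1.0 (fully open).
Only numpy, scipy, OpenCV 4.12 (cv2) and the standard library are available. Lean on these libraries where they do the work, as an engineer would, in place of code of your own. Each camera call takes 0.05 s, during which the arm holds its last target.

### The job

One of the six dark tiles in the flat top of the wooden chest is a concealed catch that looks just like the others. Feel across the tiles with the fingertips, pressing one after another until you find the one that gives, then press it fully in so that the hidden drawer springs out of the chest's front; take the hand away so that the catch comes up again, and leave the drawer standing fully out. Do not pick up or shift the spool, the nail tin or the awl.

Things in the scene. Friction and masses are not known exactly. Their poses are not given: they have to be found in the camera images.
- chest: Low wooden chest, fixed to the bench, 161 deep (x) x 225 wide (y) x 95 mm high. Origin at the centre of its underside; +x to its back, +y to its left, z up; its front (-x) faces roughly to the robot. Its flat top (at 95 mm) has 2 rows of 3 dark square tiles, 54 mm wide, 64 mm between centres, flush with the ribs between them. They look the same: five are solid, one is the catch.
- spot_1 (a point): Point on the chest's top surface at the centre of the tile in the front row (towards the chest's front), left; axes as the chest's.
- spot_2 (a point): Point on the chest's top surface at the centre of the tile in the front row, middle; axes as the chest's.
- spot_3 (a point): Point on the chest's top surface at the centre of the tile in the front row, right; axes as the chest's.
- spot_4 (a point): Point on the chest's top surface at the centre of the tile in the back row, left; axes as the chest's.
- spot_5 (a point): Point on the chest's top surface at the centre of the tile in the back row, middle; axes as the chest's.
- spot_6 (a point): Point on the chest's top surface at the centre of the tile in the back row, right; axes as the chest's.
- catch (a joint): How far the concealed catch is pressed down, m: 0 flush with the top, 0.008 fully down. Which tile is the catch differs from run to run: only pressing tells. It begins to give at 2 N, needs about 4 N to go fully down, frees the drawer about 6 mm down and springs up when let go.
- drawer (a joint): How far the hidden drawer stands out, m: 0 shut (its 36 mm high front, low on the chest's front, without a handle, is flush), 0.040 fully out. Once the catch frees it, a light spring pushes it out towards the chest's front (-x) within a second and it stays out.
- spool: Bystander: loose turned wooden spool standing to the left of the chest, 42 mm across, 70 mm high; origin at the centre of its underside.
- nail_tin: Bystander: loose round metal nail tin behind the chest, 66 mm across, 75 mm high; origin at the centre of its underside.
- awl: Bystander: loose scratch awl with a wooden handle lying behind the chest, 88x139x31 mm; origin under its centre.

How it is judged:
By the outcome, as a careful person would: the job done as asked, in the order asked, and still so for the second after the job is handed in, with the robot touching nothing.
It also fails if it takes over 56 s, if anything falls off the work surface, if the arm or the gripper's body presses on something with over 40 N, if the wrist force passes 120 N, or if a joint passes its speed limit or range.

## Working session

There is one attempt and no reset: what is moved stays moved. The work goes in short steps, Python scripts to look and compute and a tool call to move; the robot and the scene stay as the last step left them, time stands still between calls to the robot, and variables do not carry over. Pictures are saved under pics/ and viewed, and the job is handed in when it is done.

Besides the shell and the picture viewer there is one more tool, called after "Call:" by a JSON object that holds its "op" and its "data", one argument or row to a line. apply_moves: Moves the arm, as the interface text tells. Its arguments: {"type":"object","properties":{"motion":{"type":"string"}},"required":["motion"]}

```bash
mkdir -p pics
python3 - <<'E'
from rig import bot
import cv2,numpy as np
for c in ("top","side"):
    im=bot.capture(c); cv2.imwrite(f"pics/{c}0.png",im[:,:,::-1])
    for n in ("chest","spot_1","spool","nail_tin","awl","drawer"):
        r=bot.find_in(n,c); print(c,n,[(np.round(d["point"],3).tolist(),round(d["p"],2)) for d in r[:7]])
    k=bot.get_calibration(c); print(k)
s=bot.read_state(); print(s, bot.pinch_z)
E
```

```text
top chest [([0.559, 0.097, 0.096], 0.88)]
top spot_1 [([0.563, 0.095, 0.095], 0.84)]
top spool [([0.633, 0.237, 0.078], 0.92)]
top nail_tin [([0.741, 0.121, 0.029], 0.56), ([0.562, 0.096, 0.095], 0.47)]
top awl [([0.705, -0.0, 0.023], 0.94)]
top drawer [([0.564, 0.094, 0.097], 0.72)]
{'fx': 542.657978247467, 'fy': 542.657978247467, 'cx': 318.1429243231432, 'cy': 235.8872021265764, 'rvec': array([ 2.14506287, -2.14653941,  0.14725542]), 'tvec': array([0.22183055, 0.612168  , 0.85907247])}
side chest [([0.567, -0.008, 0.076], 0.74)]
side spot_1 [([0.564, -0.005, 0.078], 0.81)]
side spool [([0.643, 0.236, 0.065], 0.59)]
side nail_tin [([0.732, 0.104, 0.046], 0.82)]
side awl [([0.706, -0.017, 0.017], 0.56)]
side drawer []
{'fx': 470.6568344713463, 'fy': 470.6568344713463, 'cx': 313.70748639835574, 'cy': 236.4262819928359, 'rvec': array([ 2.10111363,  0.00957499, -0.03118128]), 'tvec': array([-0.62494375,  0.17461405,  0.73660032])}
{'time_s': 0.7, 'joint_positions': array([ 5.48038679e+01,  3.02209807e+01,  8.20870100e+01,  1.41694661e-03,
        6.76890217e+01, -1.02257074e+01]), 'qvel': array([-0.02630242, -0.09967286, -0.00431586, -0.03760316,  0.03565285,
        0.02621589]), 'tau': array([-6.24469303e-04, -4.39874268e+01, -1.76949102e+01,  6.33730972e-02,
        5.03613276e-02, -2.46191581e-05]), 'position': array([0.26378821, 0.56659159, 0.22257933]), 'tcp_rot': array([[-9.06521853e-01,  4.22158892e-01,  1.13583507e-05],
       [ 4.22158891e-01,  9.06521852e-01,  5.57982789e-05],
       [ 1.32591465e-05,  5.53773879e-05, -9.99999998e-01]]), 'force': array([ 0.03561755,  0.12424615, -0.3648534 ]), 'moment': array([ 0.03724989,  0.0177424 , -0.04449234]), 'opening': 0.9998162853855047} 0.0187
```

View pics/top0.png

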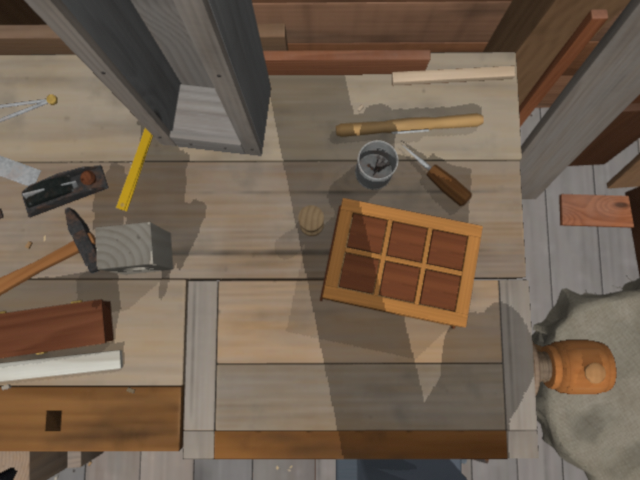

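View pics/side0.png

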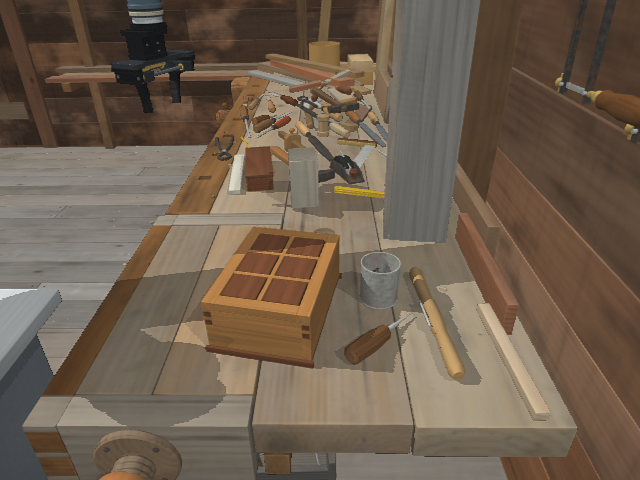

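```bash
cat > h.py <<'E'
from rig import bot
import cv2,numpy as np
def ray(c,px,z):
    k=bot.get_calibration(c); R=cv2.Rodrigues(np.array(k["rvec"]))[0]; t=np.array(k["tvec"]).ravel()
    d=R.T@np.array([(px[0]-k["cx"])/k["fx"],(px[1]-k["cy"])/k["fy"],1]); o=-R.T@t
    return o+d*(z-o[2])/d[2]
E
python3 - <<'E'
from h import *
im=cv2.imread("pics/top0.png")
cv2.imwrite("pics/top0c.png",cv2.resize(im[185:340,300:500],None,fx=4,fy=3.8,interpolation=cv2.INTER_CUBIC)[:600])
for p in [(361,273),(402,283),(442,289),(368,231),(408,241),(449,249),(342,200),(481,227),(466,326),(322,297)]: print(p,ray("top",p,.095).round(3))
for p in [(170,150),(265,155),(175,85)]: print("post",ray("top",p,0).round(3))
E
```

```text
(361, 273) [0.547 0.155 0.095]
(402, 283) [0.531 0.091 0.095]
(442, 289) [0.522 0.03  0.095]
(368, 231) [0.613 0.143 0.095]
(408, 241) [0.597 0.08  0.095]
(449, 249) [0.584 0.017 0.095]
(342, 200) [0.662 0.183 0.095]
(481, 227) [ 0.619 -0.035  0.095]
(466, 326) [ 0.465 -0.005  0.095]
(322, 297) [0.51  0.215 0.095]
post [0.774 0.487 0.   ]
post [0.765 0.316 0.   ]
post [0.896 0.482 0.   ]
```

View pics/top0c.png

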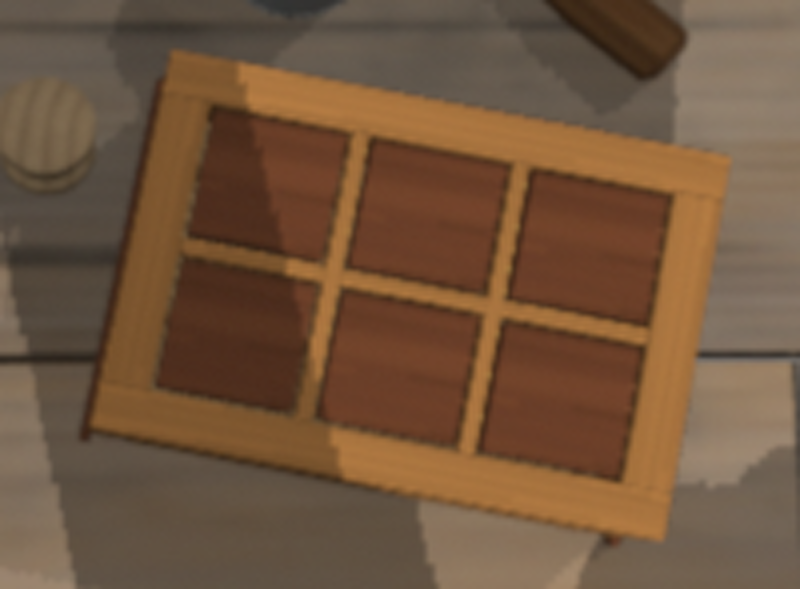

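Call:
{"op": "apply_moves", "data": {
  "motion": "-0.05 -0.03 0 0 0 0 0; -0.105 -0.062 0 0 0 0 0; -0.16 -0.094 0 0 0 0 0; -0.215 -0.127 0 0 0 0 0; -0.27 -0.159 0 0 0 0 0; -0.325 -0.191 0 0 0 0 0; -0.38 -0.224 0 0 0 0 0; -0.43 -0.2535 0.03 0 0 0 0"
}}

```text
time_s: 1.7
position: [0.5448, 0.1609, 0.1986]
tcp_rot: [[-0.906, 0.423, 0.007], [0.423, 0.906, 0.001], [-0.006, 0.003, -1.0]]
force: [-0.3, 0.4, -0.0]
opening: 0.171
```

Call:
{"op": "apply_moves", "data": {
  "motion": "0 0 0.025 0 0 0 0; 0 0 0.05 0 0 0 0; 0 0 0.075 0 0 0 0; 0 0 0.085 0 0 0 0; 0 0 0.088 0 0 0 0; 0 0 0.090 0 0 0 0; 0 0 0.092 0 0 0 0; 0 0 0.093 0 0 0 0"
}}

```text
time_s: 2.7
position: [0.5418, 0.1628, 0.1041]
tcp_rot: [[-0.907, 0.422, 0.001], [0.422, 0.907, 0.0], [-0.001, 0.001, -1.0]]
force: [-0.4, 0.9, -0.3]
opening: 0.005
```

Run:
```python
from h import *
for c in ("top","side"):
    im=bot.capture(c); cv2.imwrite(f"pics/{c}1.png",im[:,:,::-1])
s=bot.read_state(); print(s["position"],s["force"],s["opening"])
```

```text
[0.54161345 0.16268905 0.10390046] [ 0.26980653  0.51706304 -0.10352368] 0.006620836432934319
```

View pics/side1.png

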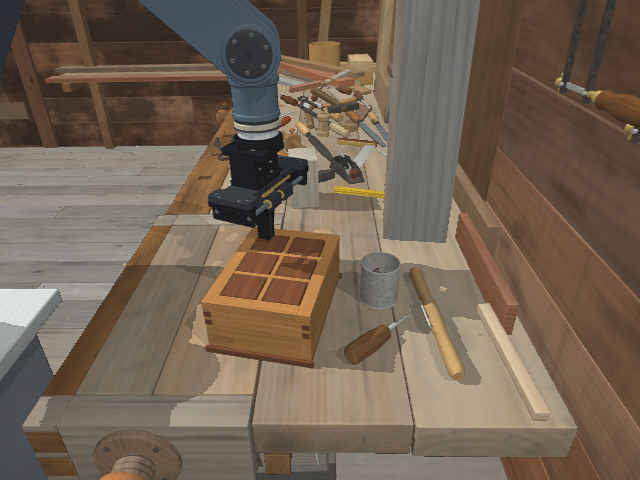

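Call:
{"op": "apply_moves", "data": {
  "motion": "-0.008 -0.005 0.003 0 0 0 0; -0.008 -0.005 0.005 0 0 0 0; -0.008 -0.005 0.007 0 0 0 0; -0.008 -0.005 0.008 0 0 0 0; -0.008 -0.005 0.009 0 0 0 0; -0.008 -0.005 0.010 0 0 0 0; -0.008 -0.005 0.011 0 0 0 0; -0.008 -0.005 0.011 0 0 0 0"
}}

```text
time_s: 3.8
position: [0.5465, 0.1547, 0.0953]
tcp_rot: [[-0.907, 0.422, 0.001], [0.422, 0.907, -0.0], [-0.001, -0.0, -1.0]]
force: [-4.5, -0.1, 18.0]
opening: 0.004
```

Call:
{"op": "apply_moves", "data": {
  "motion": "0 0 -0.012 0 0 0 0; -0.0075 -0.03 -0.012 0 0 0 0; -0.0154 -0.062 -0.012 0 0 0 0; -0.0154 -0.062 -0.010 0 0 0 0; -0.0154 -0.062 -0.005 0 0 0 0; -0.0154 -0.062 -0.002 0 0 0 0; -0.0154 -0.062 0 0 0 0 0; -0.0154 -0.062 0 0 0 0 0"
}}

```text
time_s: 4.8
position: [0.5346, 0.0927, 0.0925]
tcp_rot: [[-0.907, 0.422, 0.0], [0.422, 0.907, 0.0], [0.0, 0.0, -1.0]]
force: [0.7, 0.5, 1.3]
opening: 0.005
```

Call:
{"op": "apply_moves", "data": {
  "motion": "0 0 0.001 0 0 0 0; 0 0 0.002 0 0 0 0; 0 0 0.003 0 0 0 0; 0 0 0.004 0 0 0 0; 0 0 0.005 0 0 0 0; 0 0 0.006 0 0 0 0; 0 0 0.0065 0 0 0 0; 0 0 0.0065 0 0 0 0"
}}

```text
time_s: 5.8
position: [0.5347, 0.092, 0.0873]
tcp_rot: [[-0.907, 0.422, 0.001], [0.422, 0.907, -0.0], [-0.001, 0.0, -1.0]]
force: [-1.6, 1.8, 10.7]
opening: 0.002
```

Bottomed out at about 8 mm (force up to 10.7 N). Hold briefly, then lift straight up.

Call:
{"op": "apply_moves", "data": {
  "motion": "0 0 0 0 0 0 0; 0 0 0 0 0 0 0; 0 0 0 0 0 0 0; 0 0 0 0 0 0 0; 0 0 -0.005 0 0 0 0; 0 0 -0.02 0 0 0 0; 0 0 -0.05 0 0 0 0; 0 0 -0.09 0 0 0 0"
}}

```text
time_s: 6.8
position: [0.5333, 0.0916, 0.1764]
tcp_rot: [[-0.907, 0.422, -0.003], [0.422, 0.907, -0.001], [0.003, -0.002, -1.0]]
force: [0.5, -0.5, 0.8]
opening: 0.006
```

Call:
{"op": "apply_moves", "data": {
  "motion": "0.05 0.03 -0.03 0 0 0 0; 0.1 0.06 -0.04 0 0 0 0; 0.15 0.09 -0.04 0 0 0 0; 0.2 0.12 -0.04 0 0 0 0; 0.25 0.15 -0.04 0 0 0 0; 0.3 0.18 -0.04 0 0 0 0; 0.3 0.18 -0.04 0 0 0 0; 0.3 0.18 -0.04 0 0 0 0"
}}

```text
time_s: 7.8
position: [0.3384, 0.3814, 0.2163]
tcp_rot: [[-0.907, 0.421, 0.0], [0.421, 0.907, -0.001], [-0.001, -0.001, -1.0]]
force: [-0.1, -0.3, -0.0]
opening: 0.003
```

Run:
```python
from h import *
for c in ("top","side"):
    im=bot.capture(c); cv2.imwrite(f"pics/{c}2.png",im[:,:,::-1])
    for n in ("spool","nail_tin","awl","drawer"):
        r=bot.find_in(n,c); print(c,n,[(np.round(d["point"],3).tolist(),round(d["p"],2)) for d in r[:3]])
s=bot.read_state(); print(s["time_s"],s["position"],s["force"],s["opening"])
```

```text
top spool [([0.636, 0.232, 0.073], 0.72), ([0.709, -0.0, 0.024], 0.34)]
top nail_tin [([0.738, 0.119, 0.032], 0.83)]
top awl [([0.706, -0.001, 0.024], 0.7)]
top drawer [([0.472, 0.114, 0.013], 0.97), ([0.524, 0.102, 0.096], 0.71)]
side spool []
side nail_tin [([0.736, 0.103, 0.046], 0.95)]
side awl [([0.707, -0.018, 0.015], 0.81)]
side drawer [([0.444, 0.031, 0.046], 0.77)]
8.3 [0.33880298 0.38150426 0.21611862] [ 0.38445605  0.04731811 -0.97473468] 0.00530444490375584
```

View pics/top2.png

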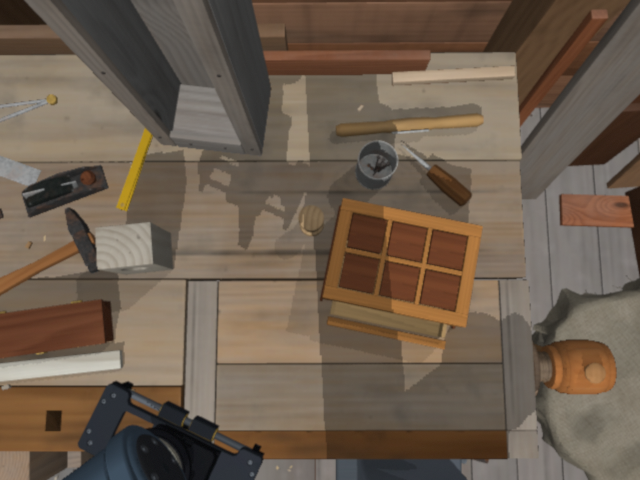

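View pics/side2.png

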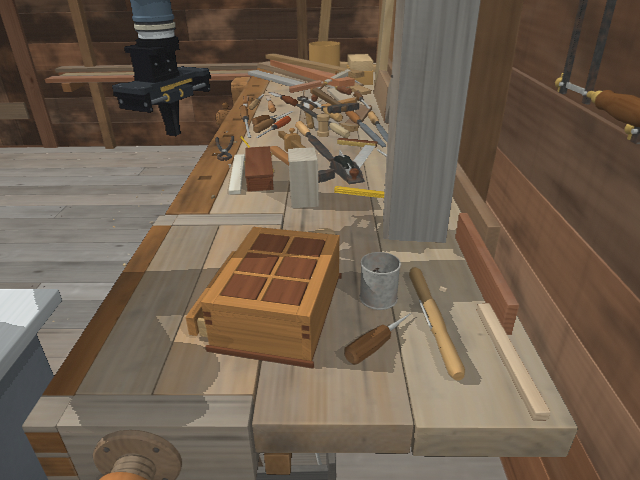

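The drawer stands out: its front runs from (329,322) to (438,343) in the top view, the tiles are flush, and the spool (312,220), tin and awl have not moved. I'll check how far out it is.

Run:
```python
from h import *
yaw=np.deg2rad(-11);ex=np.array([np.cos(yaw),np.sin(yaw)])
for z in (.036,.042):
  for p in [(329,322),(383,334),(436,344)]:
    q=ray("top",p,z)[:2]; print(z,p,q.round(3),"out mm",(-(q-np.array([.566,.086]))@ex-.0805)*1000)
```

```text
0.036 (329, 322) [0.471 0.204] out mm 35.55557984486242
0.036 (383, 334) [0.451 0.115] out mm 37.77167095742351
0.036 (436, 344) [0.435 0.029] out mm 37.12058529261507
0.042 (329, 322) [0.471 0.204] out mm 35.480226440566604
0.042 (383, 334) [0.451 0.116] out mm 37.68157504650282
0.042 (436, 344) [0.435 0.031] out mm 37.03482071747402
```

Run:
```python
from h import *
im=bot.capture("top")[:,:,::-1]; o=cv2.imread("pics/top2.png")
print(np.abs(im[190:360,310:490].astype(int)-o[190:360,310:490]).max(), bot.read_state()["time_s"])
cv2.imwrite("pics/top3.png",cv2.resize(im[280:360,310:490],None,fx=4,fy=4))
```

```text
23 8.35
```

View pics/top3.png

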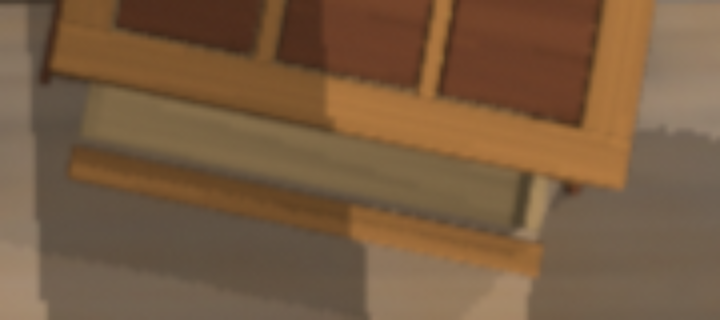

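Run:
```python
from h import *
ex=np.array([np.cos(np.deg2rad(-11)),np.sin(np.deg2rad(-11))])
for p in [(327.5,325),(445,348.5)]: print((-(ray("top",p,.04)[:2]-np.array([.566,.086]))@ex-.0805)*1000)
bot.hand_in()
```

```text
40.72525745490833
41.36103195495032
the job is handed in; nothing more can be done
```

The hidden drawer is out, and I handed the job in at about 8.4 s of the 56 s allowed. I did not see a verdict.

- **Finding the catch:** the front-left tile was solid, reading 18 N with no give. The front-middle tile gave under little force, so that is the catch.
- **Pressing it:** I pressed it about 8 mm down, until it bottomed out at 10.7 N. I held it there about half a second, then lifted off and took the hand well clear.
- **Drawer:** my first measurement put it 35–38 mm out. Reading the front edge again on an enlarged picture gave about 41 mm. That agrees with fully out (40 mm) to within about a pixel.
- **Catch and bystanders:** the tiles look flush again in the last top picture. The spool, nail tin and awl are where they were, to within the networks' few millimetres of error. The side camera did not report the spool in the last check, but the top camera did.
- **Stillness check:** two pictures taken 0.05 s apart differed by up to 23 grey levels over the chest. I took that as image noise and did not look into it further.

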